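Load the yoke bar into the sprung sample lift and latch it down

TASK

Lay the straight laminated iron bar on the black rubber pad in the middle of the sample lift's tray, lengthwise along the pad. Then, with the bar on it, press the sprung tray down until the spring bolt at its end catches it, and let go: the bar stays lying on the pad and the tray stays down by itself.

Things in the scene. Friction and masses are not known exactly. Their poses are not given: they have to be found in the camera images.
- core_center (a point): Centre of the straight laminated iron bar to load: plain dark grey, 20 x 64 x 20 mm, 0.14 to 0.28 kg, lying loose on the table. The point is 10 mm above its underside, 10 mm below its top; y runs along the 64 mm length, x across, z up. Grasp it across its 20 mm width. The U-shaped core of the same iron (62 x 64 mm) is not wanted. A tripod stand 0.55 m tall rises to its left.
- pad_center (a point): Centre of the top face of the rubber pad, 40 (x) x 86 mm (y), on the lift's metal tray (88 x 116 mm, rim 1 mm below the pad's face); moves with the tray, 59 mm above the table when up. x across, y along the pad to the bolt housing, z up. The lift is fixed; the bar's centre belongs 10 mm above this point. Housing: y 77 to 101 mm, 34 mm wide, top 57 mm above the table; knob to y = 118.
- tray (a joint): How far the sprung tray is pushed down (m): 0 up, stop at 0.028. The spring gives 1 N at the top (the bar alone sinks it 1 to 3 mm) plus 0.45 N per mm; the bolt adds up to 3 N. The bolt snaps in at about 0.021, so press to 0.023 to 0.028 (about 12 N, e.g. with shut fingertips on the middle of the bar's top); let go, it then stays near 0.020, else it rises again.
- catch (a joint): How far the spring bolt (the catch) is pushed back into its housing (m): 0 fully out, at most 0.012. On the way down the tray's strike bar pushes it back about 0.007 by its bevelled nose; then it springs out to about 0 over the strike bar and holds the tray down. It needs no handling.
Mind the look-alikes: they are no part of the job. What is shaped like the part that bears core_center but blue or red is not meant.

How it is judged:
At the end, for the whole second after the job is handed in: The bolt holds the tray down (more than 17 mm down, at rest, bolt within 3 mm of home) and the bar lies flat on the pad: its centre within 18 mm across (x) and 20 mm along (y) of the pad's centre and 6 to 14 mm above its face, its length within 17 degrees of the pad's (value of joint tray above 0.017 m and value of joint catch below 0.003 m and x of core_center in the frame of pad_center between -0.018 and 0.018 m and y of core_center in the frame of pad_center between -0.02 and 0.02 m and z of core_center in the frame of pad_center between 0.006 and 0.014 m and angle between the y axis of core_center and the y axis of pad_center, either way round below 0.3 rad and velocity of joint tray between -0.01 and 0.01 m/s); the robot touches nothing.
It fails at once if the tray is pushed down more than 15 mm while the bar is not on it (bar's centre more than 50 mm from the pad's centre, seen from above) (value of joint tray above 0.015 m and horizontal distance between core_center and pad_center above 0.05 m).
It also fails if it takes over 38 s, if anything falls off the work surface, if the arm or the gripper's body presses on something with over 40 N, if the wrist force passes 120 N, or if a joint passes its speed limit or range.

ROBOT

A 6-joint arm with a two-finger parallel gripper is mounted at the origin on a cart in front of the work surface, level with it; the furniture and walls round the work are solid. World frame = base frame: x ahead of the robot, y to its left, z up, the work surface at z = 0. Lengths are in m, angles in rad, forces in N, time in s.
With the tool pointing down it reaches from about 0.375 to 0.9 m from the base axis. Payload 3.1 kg.
Tool frame: the origin (TCP) lies on the centre line of the jaws, within the pads' length; the fingertips stand 22 mm ahead of it and the grasp point (between the pads) lies 3 mm ahead of it; z points along the fingers, x is the direction in which the jaws open and shut, and the axes are right-handed (so a half turn about z gives the same grasp; the last joint's range is limited). The gripper opens to 87 mm and grips with 3 to 60 N. Pads are 19 mm wide; open, the fingers measure 117 mm over their backs; the gripper's body (75 mm by 190 mm) begins 51 mm behind the grasp point.
Start: joints at [-1.365, 0.527, 1.433, -0, 1.181, -0.178], TCP at [0.234, -0.579, 0.245] pointing down, gripper open.
Joint ranges: [-3.08, 3.08], [-0.75, 2.2], [0.22, 2.44], [-1.43, 4.57], [0, 2.65], [-2.85, 2.85]. Speed limits (rad/s): [2.79, 2.79, 3.14, 3.14, 3.14, 3.14].

INTERFACE

Orientations are given as a unit quaternion [x, y, z, w].
In Python, from rig import robot, camera, order gives the robot as it stands.
- The arm moves only by the shell command python3 -m pendant 'ROWS' [OPENING] [FORCE]. ROWS is JSON, a list of rows, each a list of 2 entries, a list of its own where there are three numbers: the shift along the tool's x, y, z in mm, then the turn about the tool's z in degrees. A call has 1 to 8 rows; each row shifts and turns the commanded pose from where the row before left it, along the tool's axes as they then stand; what a row does not reach is not made up. A row lasts 1/8 s, in which the tool goes at most 62.5 mm and 10.7 degrees, less where a joint would pass 70% of its speed; a pose out of reach is approached as far as the arm can. A call with a gripper value outside its range is refused whole. OPENING is the finger opening in mm, from 0 to 87, set as the call begins (- or left out, the last holds). The fingers move at their own pace and stop on an object; FORCE is the grip in N (left out, the last holds). Time passes only in rows, so rows that do not move let the fingers close. It gives the time, the measured TCP pose, the force and the opening at its end, in the units of the state.
- robot.get_obs(): the state, without advancing time (a new reading comes with each control period).
- camera(name): name is "scene" or "top"; returns a dict with "pixels" (420x560x3 uint8, blue, green, red), "mtx" (3x3 intrinsics, pixels), "R" (3x3) and "t" (3): a world point X has camera coordinates R X + t. Camera axes: x right, y down, z forward; pixel columns grow to the right and rows downward; lengths in m; the calibration is good to about 2 mm. A picture is of the moment at which its call begins. There is no depth.
- order.hand_in(): hands the job in, once; it reports no verdict.
The state is a dict: "time": time; "q": joint angles; "joint_velocities": joint speeds; "joint_torque": joint torques, N m; "position": TCP position; "tool_rot": TCP orientation; "ft_force": force on the tool from outside, world axes, zero at the start; "moment": the same for the moment, N m; "grip_width": finger opening in m.
Only numpy, scipy, OpenCV 4.12 (cv2) and the standard library are available. Lean on these libraries where they do the work, as an engineer would, in place of code of your own. Each camera call takes 0.05 s, during which the arm holds its last target. There are 200 camera calls.

## Working session

There is one attempt and no reset: what is moved stays moved. The work goes in short steps, Python scripts to look and compute and a shell command to move; the robot and the scene stay as the last step left them, time stands still between calls to the robot, and variables do not carry over. Pictures are saved under pics/ and viewed, about 8 in all and at most 12, crops included, and the job is handed in when it is done.

```bash
mkdir -p pics; ls; python3 - <<'E'
from rig import robot,camera
import cv2,numpy as np
for n in("scene","top"):
    c=camera(n);cv2.imwrite(f"pics/{n}0.png",c["pixels"]);np.savez(f"{n}.npz",**{k:np.array(c[k]) for k in("mtx","R","t")})
    print(n,np.round(c["mtx"],1).tolist(),np.round(-np.array(c["R"]).T@c["t"],3),np.round(c["R"],2).tolist())
o=robot.get_obs();print(o)
E
```

```text
pics
scene [[542.1, 0.0, 280.0], [0.0, 542.1, 199.0], [0.0, 0.0, 1.0]] [ 0.134 -0.991  0.922] [[0.89, -0.46, -0.0], [-0.33, -0.64, -0.69], [0.31, 0.62, -0.72]]
top [[460.5, 0.0, 271.9], [0.0, 460.5, 209.8], [0.0, 0.0, 1.0]] [ 0.373 -0.285  0.925] [[-0.01, -1.0, -0.04], [-0.98, 0.01, -0.18], [0.18, 0.04, -0.98]]
{'time': 0.1, 'q': array([-1.36550391e+00,  5.28375406e-01,  1.43376465e+00,  6.07048673e-06,
        1.18138587e+00, -1.78512027e-01]), 'joint_velocities': array([ 1.33575787e-03, -1.36360644e-03, -2.62758253e-03, -2.53766405e-04,
        1.16401089e-03,  6.89769160e-05]), 'joint_torque': array([-2.23327652e-04, -4.40985024e+01, -1.77151358e+01,  6.35208073e-02,
        5.34010562e-02, -3.97607459e-05]), 'position': array([ 0.23392768, -0.57891562,  0.24367111]), 'tool_rot': array([ 8.28989566e-01, -5.59263234e-01, -6.90648044e-04, -6.76312973e-04]), 'ft_force': array([ 0.51155362,  0.82461261, -0.04272201]), 'moment': array([ 0.04830885, -0.06404215,  0.02952404]), 'grip_width': 0.08707910026754233}
```

View pics/top0.png

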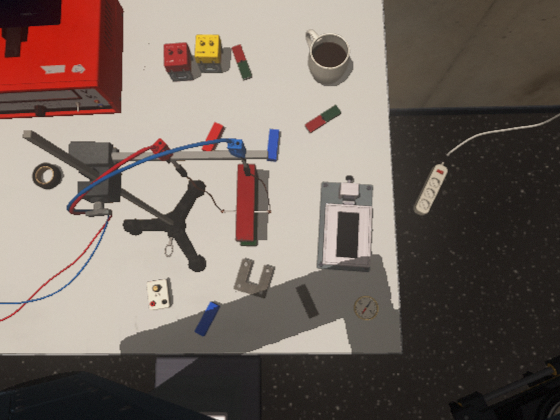

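View pics/scene0.png

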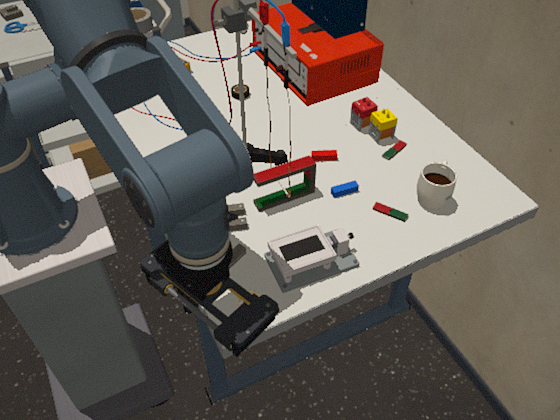

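The top view shows these candidates:
- Dark grey straight bar at (307,301), which fits the description.
- Grey U-core at (254,277), not wanted.
- Blue bars at (207,318) and (273,145), and a red bar at (213,135), not wanted.
- Red/green magnets at (242,62) and (322,119).

The lift's pad is at (347,235), with its bolt housing at (349,190), so pad +y points up the image.

```bash
cat > h.py <<'E'
import numpy as np,cv2
def ray(name,px,z):
    c=np.load(f"{name}.npz");d=c["R"].T@np.linalg.inv(c["mtx"])@np.array([px[0],px[1],1.]);o=-c["R"].T@c["t"]
    return o+d*(z-o[2])/d[2]
def proj(name,X):
    c=np.load(f"{name}.npz");p=c["mtx"]@(c["R"]@np.array(X)+c["t"]);return p[:2]/p[2]
E
python3 - <<'E'
from h import *
im=cv2.imread("pics/top0.png")
cr=cv2.resize(im[165:345,235:395],None,fx=5,fy=5,interpolation=cv2.INTER_CUBIC)[:, :]
a=cv2.resize(im[275:330,280:335],(560,560),interpolation=cv2.INTER_CUBIC)
cv2.imwrite("pics/crop0.png",cv2.resize(im[172:322,280:400],None,fx=4,fy=4,interpolation=cv2.INTER_CUBIC))
g=im[275:330,285:335].max(2)
m=(g<52).astype(np.uint8);n,l,s,c=cv2.connectedComponentsWithStats(m)
print(np.unique(g//10,return_counts=True)); print(s)
for k in range(1,n):
    if s[k,4]>100:
        p=np.argwhere(l==k)[:,::-1].astype(np.float32)+[285,275]; r=cv2.minAreaRect(p.astype(np.float32)); b=cv2.boxPoints(r); print(r)
        print([ray("top",x,.015)[:2].round(4) for x in b])
g=im[200:270,325:370].max(2); m=(g<60).astype(np.uint8);n,l,s,c=cv2.connectedComponentsWithStats(m)
for k in range(1,n):
    if s[k,4]>200:
        p=(np.argwhere(l==k)[:,::-1]+[325,200]).astype(np.float32); r=cv2.minAreaRect(p);b=cv2.boxPoints(r);print("pad",r,s[k])
        w=np.array([ray("top",x,.059)[:2] for x in b]);print(w.round(4),w.mean(0))
E
```

```text
(array([ 4,  5,  6,  7,  8,  9, 10, 12, 14, 15, 17, 18, 19, 20, 21],
      dtype=uint8), array([   1,  281,   49,   25,   39,  337, 1803,    8,   15,    9,    7,
         15,    5,  141,   15]))
[[   0    0   50   55 2741]
 [  18   26    1    1    1]
 [  19   29    1    2    2]
 [  28   32    2    3    3]
 [  26   35    1    1    1]
 [  24   37    1    1    1]
 [  26   40    1    1    1]]
pad ((347.25408935546875, 234.89439392089844), (20.254257202148438, 43.890628814697266), 2.2025980949401855) [ 12  13  22  45 857]
[[ 0.4442 -0.3736]
 [ 0.5274 -0.3795]
 [ 0.5254 -0.4177]
 [ 0.4424 -0.4112]] [ 0.48482609 -0.39550686]
```

View pics/crop0.png

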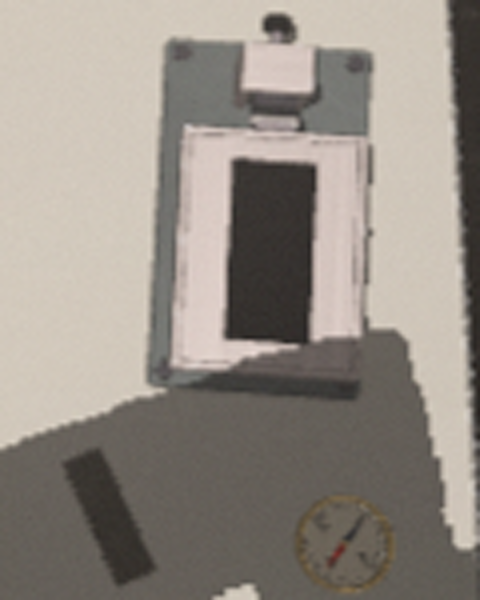

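The crop confirms a plain dark straight bar centred at crop (110,517), which is full-image (307.5,301), apart from the compass at (366,308). The pad measures about 83x38 mm, as expected. Next I'll measure the bar.

```bash
python3 - <<'E'
from h import *
from rig import robot
from scipy.spatial.transform import Rotation as Ro
im=cv2.imread("pics/top0.png")
for th in(65,80):
    m=(im[275:330,285:335].max(2)<th).astype(np.uint8);n,l,s,c=cv2.connectedComponentsWithStats(m)
    k=1+s[1:,4].argmax(); p=(np.argwhere(l==k)[:,::-1]+[285,275]).astype(np.float32); r=cv2.minAreaRect(p);b=cv2.boxPoints(r);print(r,s[k,4])
    for z in(0.01,.02):
        w=np.array([ray("top",x,z)[:2] for x in b]);e=[w[1]-w[0],w[2]-w[1]];print(z,w.mean(0).round(4),[(np.linalg.norm(x).round(4),np.degrees(np.arctan2(x[1],x[0])).round(1)) for x in e])
o=robot.get_obs();print(Ro.from_quat(o["tool_rot"]).as_matrix().round(3))
E
```

```text
((306.7397155761719, 301.02734375), (33.1042366027832, 9.600228309631348), 65.55604553222656) 313
0.01 [ 0.3624 -0.3186] [(np.float64(0.0188), np.float64(-66.3)), (np.float64(0.063), np.float64(-156.3))]
0.02 [ 0.3625 -0.3182] [(np.float64(0.0186), np.float64(-66.3)), (np.float64(0.0623), np.float64(-156.3))]
((306.5721740722656, 300.9123840332031), (34.217166900634766, 11.067273139953613), 66.03751373291016) 356
0.01 [ 0.3627 -0.3182] [(np.float64(0.0217), np.float64(-66.8)), (np.float64(0.0652), np.float64(-156.8))]
0.02 [ 0.3628 -0.3179] [(np.float64(0.0214), np.float64(-66.8)), (np.float64(0.0645), np.float64(-156.8))]
[[ 0.374 -0.927 -0.   ]
 [-0.927 -0.374  0.002]
 [-0.002 -0.    -1.   ]]
```

```bash
python3 -m pendant '[[[-24,-27,5],0],[[-24,-27,5],0],[[-24,-27,5],0],[[-24,-27,5],0],[[-24,-27,10],0],[[-24,-27,15],0],[[-24,-27,15],0],[[-24,-27,20],-1.5]]' 50 20; python3 -m pendant '[[[0,0,0],0],[[0,0,0],0]]'; cat >> h.py <<'E'
def to_tool(target,yaw_deg):
    "tool-frame shift (mm) and turn (deg) from the measured pose to target (TCP), tool x along world yaw (mod 180)"
    from rig import robot
    from scipy.spatial.transform import Rotation as Ro
    o=robot.get_obs();R=Ro.from_quat(o["tool_rot"]).as_matrix()
    y=np.degrees(np.arctan2(R[1,0],R[0,0]));t=-((yaw_deg-y+90)%180-90)
    print("t",round(o["time"],2),"pos",o["position"].round(4),"F",np.round(o["ft_force"],1),"w",round(o["grip_width"],4),"yaw",y.round(1),"tilt",np.round(R[:2,2],3),"shift",(R.T@(np.array(target)-o["position"])*1e3).round(1),"turn",t.round(1))
E
python3 - <<'E'
from h import *
to_tool([.3627,-.3182,.025],-66.5)
from rig import camera
im=camera("top")["pixels"];cv2.imwrite("pics/top1.png",im[180:400,200:420].repeat(2,0).repeat(2,1))
E
```

```text
time: 1.1
position: [0.363, -0.3197, 0.1642]
tool_rot: [0.836, -0.548, 0.0, 0.0]
ft_force: [-0.5, 0.3, -0.8]
grip_width: 0.0503
time: 1.35
position: [0.3627, -0.3215, 0.1648]
tool_rot: [0.836, -0.548, 0.001, 0.0]
ft_force: [-0.1, -0.2, 0.8]
grip_width: 0.0499
t 1.35 pos [ 0.3627 -0.3215  0.1648] F [-0.1 -0.2  0.8] w 0.0499 yaw -66.5 tilt [ 0.    -0.001] shift [ -3.2  -1.3 139.8] turn 0.0
```

View pics/top1.png

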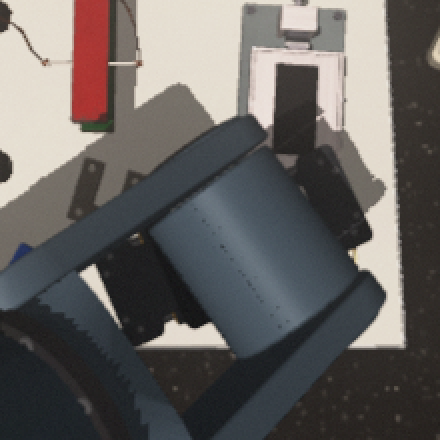

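The gripper body is over the bar, with its jaw axis in line. At grasp height the body clears the lift's top by about 14 mm. Descending now.

```bash
python3 -m pendant '[[[-3,-1,20],0],[[0,0,25],0],[[0,0,25],0],[[0,0,25],0],[[0,0,22],0],[[0,0,14],0],[[0,0,7],0],[[0,0,0],0]]'; python3 - <<'E'
from h import *
to_tool([.3627,-.3182,.026],-66.5)
from rig import camera
im=camera("scene")["pixels"];u,v=proj("scene",[.3627,-.3182,.02]).astype(int);print(u,v)
cv2.imwrite("pics/sc1.png",cv2.resize(im[max(v-100,0):v+60,max(u-100,0):u+140],None,fx=3,fy=3))
E
```

```text
time: 2.4
position: [0.3622, -0.3179, 0.0266]
tool_rot: [0.836, -0.549, 0.0, 0.0]
ft_force: [0.2, 0.2, -0.7]
grip_width: 0.0499
t 2.4 pos [ 0.3622 -0.3179  0.0266] F [ 0.2  0.2 -0.7] w 0.0499 yaw -66.5 tilt [ 0. -0.] shift [ 0.5 -0.4  0.6] turn -0.0
231 254
```

View pics/sc1.png

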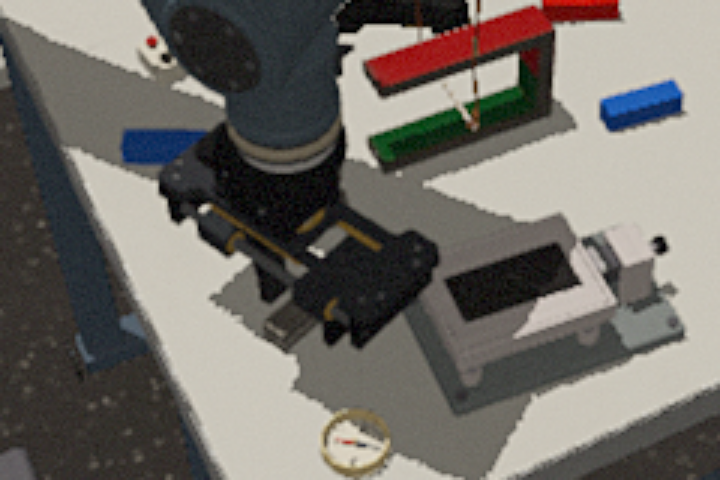

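The view shows the fingers straddling the dark bar, whose end shows at crop (285,325). Nothing is touching, so I'll close and lift.

```bash
python3 -m pendant '[[[0,0,0],0],[[0,0,0],0],[[0,0,0],0],[[0,0,0],0],[[0,0,0],0]]' 10 35; python3 -m pendant '[[[0,0,-8],0],[[0,0,-20],0],[[0,0,-30],0],[[0,0,-30],0],[[0,0,-20],0],[[0,0,-8],0],[[0,0,0],0]]'; python3 - <<'E'
from h import *
p=np.array([.4848,-.3955])
to_tool([*p,.142],-94)
E
```

```text
time: 3.08
position: [0.3622, -0.3175, 0.0267]
tool_rot: [0.836, -0.548, 0.0, 0.0]
ft_force: [-0.6, 0.3, 2.3]
grip_width: 0.0198
time: 3.95
position: [0.3621, -0.3174, 0.1428]
tool_rot: [0.836, -0.548, 0.0, 0.0]
ft_force: [-0.3, 0.4, -1.2]
grip_width: 0.0197
t 3.95 pos [ 0.3621 -0.3174  0.1428] F [-0.3  0.4 -1.2] w 0.0197 yaw -66.5 tilt [ 0. -0.] shift [120.6 -81.4   0.8] turn 27.5
```

```bash
python3 -m pendant '[[[10,-7,0],0],[[20,-13,0],0],[[25,-17,0],0],[[25,-17,0],0],[[20,-14,0],0],[[14,-9,0],0],[[6,-4,0],0]]'; python3 -m pendant '[[[0,0,0],5],[[0,0,0],6],[[0,0,0],6],[[0,0,0],6],[[0,0,0],4.5],[[0,0,0],0]]'; python3 - <<'E'
from h import *
to_tool([.4848,-.3955,.0850],-94)
from rig import camera
cv2.imwrite("pics/t2.png",camera("top")["pixels"][130:330,230:430].repeat(3,0).repeat(3,1))
im=camera("scene")["pixels"];u,v=proj("scene",[.485,-.3955,.06]).astype(int)
cv2.imwrite("pics/sc2.png",cv2.resize(im[v-90:v+50,u-90:u+90],None,fx=4,fy=4,interpolation=cv2.INTER_CUBIC));print(u,v)
E
```

```text
time: 4.82
position: [0.4853, -0.3957, 0.1411]
tool_rot: [0.836, -0.548, -0.0, -0.0]
ft_force: [-1.3, -0.1, -2.1]
grip_width: 0.0195
time: 5.58
position: [0.4839, -0.3947, 0.1418]
tool_rot: [-0.682, 0.731, 0.001, 0.0]
ft_force: [-0.2, -0.5, -2.5]
grip_width: 0.0198
t 5.58 pos [ 0.4839 -0.3947  0.1418] F [-0.2 -0.5 -2.5] w 0.0198 yaw -94.0 tilt [-0.001  0.001] shift [ 0.8 -1.  56.8] turn 0.0
300 247
```

View pics/sc2.png

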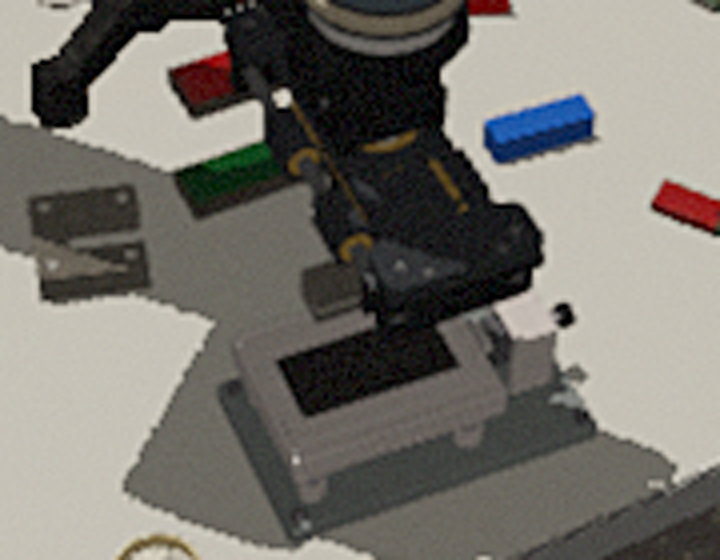

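The bar (crop (335,290)) is held level above the pad, parallel to it. I'll lower it to contact at TCP z of about 0.086, then release.

```bash
python3 -m pendant '[[[1,-1,8],0],[[0,0,15],0],[[0,0,15],0],[[0,0,10],0],[[0,0,5],0],[[0,0,2],0],[[0,0,2],0],[[0,0,0],0]]'; python3 -m pendant '[[[0,0,0],0],[[0,0,0],0],[[0,0,0],0],[[0,0,0],0]]' 46; python3 - <<'E'
from h import *
to_tool([.4848,-.3955,.135],-94)
E
```

```text
time: 6.68
position: [0.4854, -0.3965, 0.0859]
tool_rot: [-0.682, 0.731, -0.0, -0.0]
ft_force: [-0.7, 0.4, -2.0]
grip_width: 0.0197
time: 7.18
position: [0.4853, -0.3963, 0.0857]
tool_rot: [-0.682, 0.731, -0.0, -0.0]
ft_force: [0.4, 0.6, 0.4]
grip_width: 0.0442
t 7.17 pos [ 0.4853 -0.3963  0.0857] F [0.4 0.6 0.4] w 0.0442 yaw -94.0 tilt [ 0. -0.] shift [ -0.8   0.5 -49.3] turn -0.0
```

```bash
python3 -m pendant '[[[0,0,-5],0],[[0,0,-15],0],[[0,0,-20],0],[[0,0,-12],0],[[0,0,0],0]]'; python3 -m pendant '[[[0,0,0],0],[[0,0,0],0],[[0,0,0],0],[[0,0,0],0]]' 0 20; python3 - <<'E'
from h import *
to_tool([.4848,-.3955,.1],-94)
from rig import camera
im=camera("scene")["pixels"];u,v=proj("scene",[.485,-.3955,.06]).astype(int)
cv2.imwrite("pics/sc3.png",cv2.resize(im[v-70:v+50,u-80:u+80],None,fx=5,fy=5,interpolation=cv2.INTER_CUBIC));print(u,v)
cv2.imwrite("pics/t3.png",camera("top")["pixels"])
E
```

```text
time: 7.8
position: [0.4859, -0.397, 0.1392]
tool_rot: [-0.682, 0.731, -0.002, -0.0]
ft_force: [0.2, -0.9, -0.7]
grip_width: 0.046
time: 8.3
position: [0.4851, -0.3961, 0.1371]
tool_rot: [-0.682, 0.731, 0.0, 0.0]
ft_force: [0.6, -0.1, 0.2]
grip_width: 0.0139
t 8.3 pos [ 0.4851 -0.3961  0.1371] F [ 0.6 -0.1  0.2] w 0.0139 yaw -94.0 tilt [-0.001  0.001] shift [-0.6  0.3 37.1] turn -0.0
300 247
```

View pics/sc3.png

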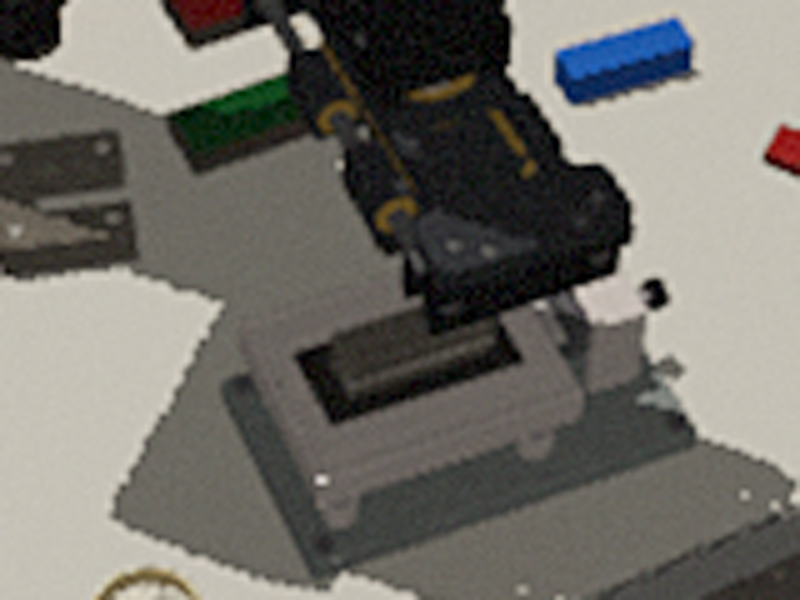

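The bar lies flat and centred on the pad, at crop (420,355). Now I'll finish closing the fingers and press in the middle to about 25 mm (TCP z 0.076).

```bash
python3 -m pendant '[[[0,0,10],0],[[0,0,15],0],[[0,0,8],0],[[0,0,2],0],[[0,0,0],0]]' 0 20;  python3 -m pendant '[[[0,0,3],0],[[0,0,3],0],[[0,0,4],0],[[0,0,4],0],[[0,0,4],0],[[0,0,4],0],[[0,0,3],0],[[0,0,0],0]]'; python3 -m pendant '[[[0,0,1],0],[[0,0,0],0]]'
```

```text
time: 9.02
position: [0.4852, -0.3963, 0.1023]
tool_rot: [-0.682, 0.731, 0.0, 0.0]
ft_force: [0.0, 0.3, -0.3]
grip_width: 0.0004
time: 10.02
position: [0.4855, -0.3966, 0.079]
tool_rot: [-0.682, 0.731, -0.001, -0.0]
ft_force: [-1.7, 1.2, 9.3]
grip_width: 0.0004
time: 10.28
position: [0.4856, -0.3966, 0.0783]
tool_rot: [-0.682, 0.731, -0.001, -0.0]
ft_force: [-0.9, 1.7, 9.3]
grip_width: 0.0003
```

```bash
python3 -m pendant '[[[0,0,2],0],[[0,0,1],0],[[0,0,0],0],[[0,0,0],0]]'; python3 -m pendant '[[[0,0,-1],0],[[0,0,-2],0],[[0,0,-2],0],[[0,0,0],0]]'; python3 -m pendant '[[[0,0,-3],0],[[0,0,-5],0],[[0,0,-15],0],[[0,0,-25],0],[[0,0,-25],0],[[0,0,-15],0],[[0,0,0],0]]'; python3 - <<'E'
from h import *
to_tool([.4848,-.3955,.1],-94)
from rig import camera
im=camera("scene")["pixels"];u,v=proj("scene",[.485,-.3955,.06]).astype(int)
cv2.imwrite("pics/sc4.png",cv2.resize(im[v-70:v+50,u-80:u+80],None,fx=5,fy=5,interpolation=cv2.INTER_CUBIC))
cv2.imwrite("pics/sc4f.png",im)
E
```

```text
time: 10.78
position: [0.4856, -0.3966, 0.0756]
tool_rot: [-0.682, 0.731, -0.001, -0.0]
ft_force: [-1.5, 1.5, 11.3]
grip_width: 0.0004
time: 11.28
position: [0.4856, -0.3966, 0.0804]
tool_rot: [-0.682, 0.731, -0.001, -0.0]
ft_force: [-1.3, 1.1, 8.6]
grip_width: 0.0001
time: 12.15
position: [0.4858, -0.3969, 0.1681]
tool_rot: [-0.682, 0.731, -0.002, -0.0]
ft_force: [-0.6, 0.2, 0.0]
grip_width: 0.0005
t 12.15 pos [ 0.4858 -0.3969  0.1681] F [-0.6  0.2  0. ] w 0.0005 yaw -94.0 tilt [ 0.002 -0.002] shift [-1.5  1.2 68.1] turn -0.0
```

View pics/sc4.png

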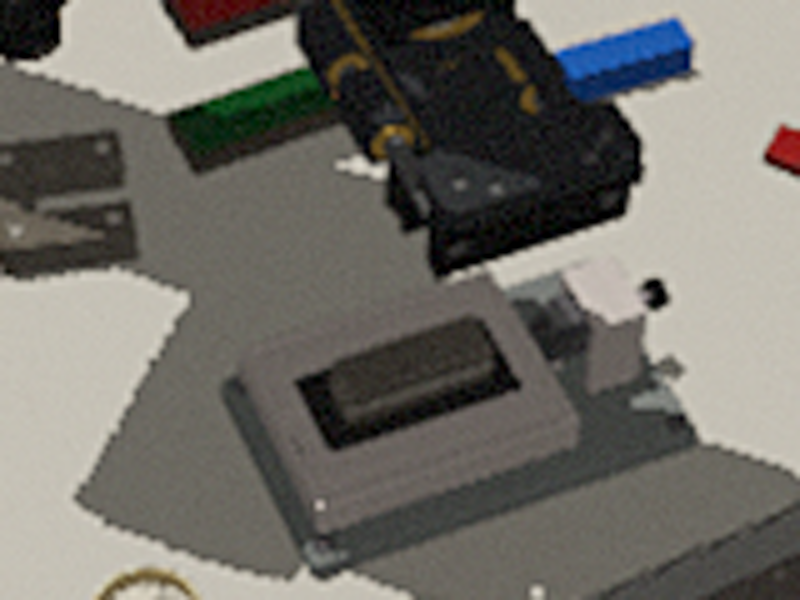

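The tray is visibly down, with its legs hidden, and the bar is still flat on the pad at crop (415,365). I'll check the depth numerically and confirm it holds after a wait.

```bash
python3 -m pendant '[[[0,0,-20],0],[[0,0,-10],0],[[0,0,0],0],[[0,0,0],0],[[0,0,0],0],[[0,0,0],0],[[0,0,0],0],[[0,0,0],0]]'; python3 - <<'E'
from h import *
from rig import camera
up=cv2.imread("pics/scene0.png");im=camera("scene")["pixels"]
# pad edge fits: predict the pad quad at depth d, compare dark-mask overlap, both pictures
p=np.array([.4848,-.3955]);yy=np.array([.9975,-.0705]);xx=np.array([.0705,.9975])*-1
sub=lambda a:a[200:290,250:370]
from itertools import product
def quad(d,x,y): return np.array([proj("scene",[*(p+xx*(x+sx*.02)+yy*(y+sy*.043)),.059-d]) for sx,sy in((-1,-1),(1,-1),(1,1),(-1,1))])
for n,a in(("up",up),("now",im)):
    m=(a.max(2)<45); best=[]
    for d in np.arange(0,.0285,.001):
        q=quad(d,0,0);out=np.zeros(m.shape,np.uint8);cv2.fillPoly(out,[(q*16).round().astype(int)],1,shift=4)
        if n=="now":  # front strip of pad not hidden by bar: use near-edge rows only
            pass
        mm=m[200:290,250:370];oo=out[200:290,250:370]>0
        best.append(((mm&oo).sum()/(mm|oo).sum(),d))
    print(n,sorted(best)[-3:])
# tray near corner template shift between bar-loaded-up and now
a=cv2.imread("pics/sc3.png");f=cv2.imread("pics/sc4.png")
u,v=proj("scene",[.485,-.3955,.06]).astype(int)
b=cv2.resize(im[v-70:v+50,u-80:u+80],None,fx=5,fy=5,interpolation=cv2.INTER_CUBIC)
cv2.imwrite("pics/sc5.png",b)
t=a[365:450,290:350]
for n,x in(("sc4",f),("now",b)):
    r=cv2.matchTemplate(x[330:520,270:370],t,cv2.TM_CCOEFF_NORMED);_,s,_,l=cv2.minMaxLoc(r);print(n,s,"shift px/5",(l[0]+270-290)/5,(l[1]+330-365)/5)
print("px per 10mm",proj("scene",[.44,-.4,.04])-proj("scene",[.44,-.4,.05]),"diff sc4/now",np.abs(f[250:560,200:600].astype(int)-b[250:560,200:600]).mean())
E
```

```text
time: 13.2
position: [0.4852, -0.3963, 0.1965]
tool_rot: [-0.682, 0.731, 0.0, -0.0]
ft_force: [0.4, -0.4, -0.2]
grip_width: 0.0003
up [(np.float64(0.28319623971797886), np.float64(0.002)), (np.float64(0.288622754491018), np.float64(0.0)), (np.float64(0.288622754491018), np.float64(0.003))]
now [(np.float64(0.17831943553559973), np.float64(0.018000000000000002)), (np.float64(0.17970265029088558), np.float64(0.019)), (np.float64(0.17970265029088558), np.float64(0.02))]
sc4 0.9784256815910339 shift px/5 0.0 5.4
now 0.9825398325920105 shift px/5 0.0 5.4
px per 10mm [-0.00527782  3.01710738] diff sc4/now 6.015064516129033
```

View pics/sc5.png

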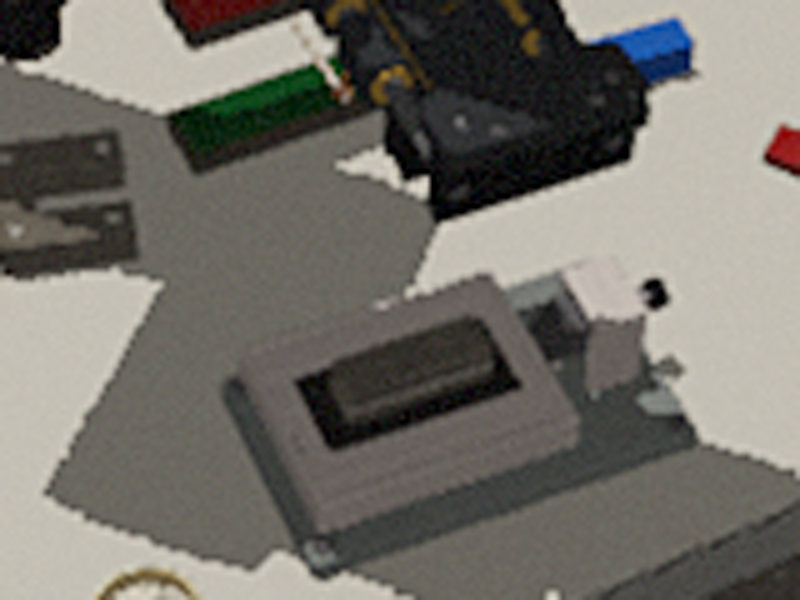

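The tray dropped a further 5.4 px (17.9 mm) on top of its 1–3 mm sag, so it sits about 20 mm down. That hasn't changed a second after release, and the robot is clear. Handing in.

```bash
python3 -c "
from rig import order
print(order.hand_in())"
```

```text
the job is handed in; nothing more can be done
None
```

The bar is lying on the rubber pad with the tray held down by the bolt, and I handed the job in at about 13 s of the 38 s allowed. The hand-in gives no verdict, so what follows rests on my own checks.

I gripped the plain dark bar across its 20 mm width (the fingers read 19.8 mm) and laid it lengthwise on the pad. I then pressed the middle of it with shut fingertips to about 25 mm depth at about 11 N, let go and backed off.

**Last checks:**
- **Tray:** it is about 20 mm down (17.9 mm measured shift plus the 1–3 mm it had already sunk), with no change 1 s after release.
- **Bar:** it lies flat and parallel to the pad, within a few mm of its centre, judged by eye in the scene camera view.
- **Robot:** the gripper is about 10 cm clear of the bar, and the wrist force is near zero.

**Weak or missing checks:**
- **Pad overlap:** this second way of estimating tray depth matched the image poorly (overlap only 0.18–0.29), so I gave it little weight. Its best fit was also 18–20 mm.
- **Bolt:** I did not measure its position; I inferred that it caught from the tray staying down.

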